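# Re-index the spot lamp over the yellow cup

## Task

The spot lamp on its sliding tube must shine into the yellow specimen cup. Pinch the tube to press in its orange spring button, slide the tube along the bar until the lamp stands over the yellow cup, and let the button pop fully out in the hole there; then let go. Leave the cups where they stand.

Things in the scene. Friction and masses are not known exactly. Their poses are not given: they have to be found in the camera images.
- stand: Fixed lamp stand: aluminium plate 200 x 360 x 12 mm; a square steel bar (20 x 20 mm, axis 115 mm above the counter) is held level between two white blocks (tops 133 mm up, inner faces 154 mm either side of the middle). Origin at counter height under the bar's middle; y runs along the bar, x points level towards the row of cups. Five holes in the bar, 40 mm apart, each with a white band.
- grip (a point): Middle of the grip zone of the black square tube (36 x 36 mm outside, 100 mm long) that slides on the bar: on the bar's axis, beside the button, 25 mm to +y of the tube's middle, 115 mm above the counter. Axes as the stand's. Across x the grip is 46 mm wide with the button out, 38 mm with it pressed; the -x face is plain.
- lamp (a point): Centre of the lamp's lens underside, 84 mm above the counter. The white lamp (34 mm across, 34 mm tall, top about 125 mm above the counter) is fixed to the tube by a 12 mm arm: it hangs 90 mm to +x and 55 mm to -y of the grip and moves with the tube.
- tube (a joint): Position of the tube along the bar in m, growing along +y of the stand. The holes lie at -0.08, -0.04, 0, 0.04 and 0.08 and it starts locked in the hole at 0; end stops at -0.085 and 0.085. With the pin in a hole the tube has about 2.5 mm of play either way. Sliding it takes about 2 N with the button in.
- button (a joint): Travel of the orange button in m: 0 fully out (its pin locked in a hole), 0.008 pressed fully in, which takes about 7 N (3 N to start). From about 0.005 the pin is clear of the hole and the tube slides. Let go between holes, it stays in at about 0.005 and pops out by spring when the tube comes to a hole.
- yellow_cup: The target: small open yellow cup, 31 mm across the rim, 18 mm tall, loose on the plate (its underside 12 mm above the counter); origin at the centre of its underside. It stands within about 3 mm of straight under the lamp's place at one of the four holes other than the starting one (-0.08, -0.04, 0.04 or 0.08).
- white_cup: Like the yellow cup, white; stands at another of the four places.
- blue_cup: Like the yellow cup, blue; stands at another of the four places.
- green_cup: Like the yellow cup, green; stands at another of the four places.
- button_face (a point): Centre of the outer face of the round orange button (18 mm across) on the tube's +x face, level with the grip; it is pressed along -x, towards the tube. The face stands 10 mm out of the tube with the button popped out, 2 mm with it fully in.
There are look-alikes about, which are no part of the job. Several things have the shape of the yellow_cup; the one meant has the colours described above.

How it is judged:
By the outcome, as a careful person would: the job done as asked, in the order asked, and still so for the second after the job is handed in, with the robot touching nothing.
It also fails if it takes over 32 s, if anything falls off the work surface, if the arm or the gripper's body presses on something with over 40 N, if the wrist force passes 120 N, or if a joint passes its speed limit or range.

## Robot

A 6-joint arm with a two-finger parallel gripper is mounted at the origin on the work surface. World frame = base frame: x ahead of the robot, y to its left, z up, the work surface at z = 0. Lengths are in mm, angles in rad, forces in N, time in s.
With the tool pointing down it reaches from about 275 to 750 mm from the base axis. Payload 10.2 kg.
Tool frame: the origin (TCP) lies at the very end of the fingers, on their centre line; the grasp point (between the pads) lies 19 mm behind it; z points along the fingers, y is the line along which they close (so a half turn about z gives the same grasp; the last joint's range is limited). The gripper opens to 88 mm and grips with 3 to 60 N. Pads are 18 mm wide; open, the fingers measure 123 mm over their backs; the gripper's body (75 mm by 187 mm) begins 45 mm behind the grasp point.
Start: joints at [-1.507, 0.313, 1.498, -0, 1.331, -0.223], TCP at [148.501, -503.566, 238.72] pointing down, gripper open.
Joint ranges: [-2.94, 2.94], [-0.97, 2.17], [0.19, 2.56], [-1.23, 4.37], [0.02, 3.11], [-2.88, 2.88]. Speed limits (rad/s): [2.39, 2.39, 3.01, 3.14, 3.14, 3.14].

## Interface

Orientations are given as a rotation vector (axis times angle).
In Python, from cell import readout, capture, calibration, order gives the robot as it stands.
- The arm moves only by the shell command python3 -m inch 'ROWS' [FORCE]. ROWS is JSON, a list of rows, each a list of 3 entries, a list of its own where there are three numbers: the shift along the tool's x, y, z each as a share of 40 mm, from -1 to 1, then the turn, a rotation vector about the tool's x, y, z each as a share of 4 degrees, from -1 to 1, then the opening, from 0 (shut) to 1 (fully open). A call has 1 to 20 rows; each row shifts and turns the commanded pose from where the row before left it, along the tool's axes as they then stand; what a row does not reach is not made up. A row lasts 1/12 s, in which the tool goes at most 41.7 mm and 7.16 degrees, less where a joint would pass 70% of its speed; a pose out of reach is approached as far as the arm can. A call with a number of a shift or a turn outside -1 to 1 is refused whole. A call with a gripper value outside its range is refused whole. The fingers move at their own pace and stop on an object; FORCE is the grip in N (left out, the last holds). Time passes only in rows, so rows that do not move let the fingers close. It gives the time, the measured TCP pose, the force, the opening and the grip force at its end, in the units of the state.
- readout.read_state(): the state, without advancing time (a new reading comes with each control period).
- capture(name): name is "scene" or "top" or "wrist"; returns the picture (420x560x3 uint8, red, green, blue); there is no depth.
- calibration(name): a dict with "camera_matrix" (3x3 intrinsics, pixels), "R" (3x3) and "t" (3): a world point X has camera coordinates R X + t. Camera axes: x right, y down, z forward; pixel columns grow to the right and rows downward; lengths in mm; the calibration is good to about 2 mm. A picture is of the moment at which its call begins: read the wrist's pose just before it. calibration takes no time and is no camera call; for the wrist camera it gives the pose at the moment of the call.
- order.close_job(): hands the job in; it is judged then, once.
The state is a dict: "time_s": time; "joints": joint angles; "joint_vel": joint speeds; "joint_efforts": joint torques, N m; "eef_pos": TCP position; "tcp_rot": TCP orientation; "force": force on the tool from outside, world axes, zero at the start; "moment": the same for the moment, N m; "gripper_width": finger opening in mm; "grasp_force": force on a finger pad.
Only numpy, scipy, OpenCV 4.12 (cv2) and the standard library are available. Lean on these libraries where they do the work, as an engineer would, in place of code of your own. Each camera call takes 0.05 s, during which the arm holds its last target. There are 200 camera calls.

## Working session

There is one attempt and no reset: what is moved stays moved. The work goes in short steps, Python scripts to look and compute and a shell command to move; the robot and the scene stay as the last step left them, time stands still between calls to the robot, and variables do not carry over. Pictures are saved under pics/ and viewed, at most 10 in all, crops included, and the job is handed in when it is done.

```bash
mkdir -p pics
cat > h.py <<'E'
import numpy as np,cv2
from cell import readout,capture,calibration,order
def save(n,f):
    im=capture(n); cv2.imwrite('pics/'+f,im[:,:,::-1]); return im
def ray(n,u,v,z,c=None):
    c=c or calibration(n);K,R,t=[np.array(c[k],float) for k in('camera_matrix','R','t')]
    o=-R.T@t; d=R.T@np.linalg.solve(K,[u,v,1]); return o+d*(z-o[2])/d[2]
def proj(n,X):
    c=calibration(n);K,R,t=[np.array(c[k],float) for k in('camera_matrix','R','t')]
    p=K@(R@np.array(X,float)+t.ravel()); return p[:2]/p[2]
E
python3 - <<'E'
from h import *
a=save('top','t.png');b=save('scene','s.png')
print(readout.read_state()); print(calibration('top'))
E
```

```text
{'time_s': 0.1, 'joints': array([-1.50741425e+00,  3.13407283e-01,  1.49834680e+00, -2.47089953e-05,
        1.33100357e+00, -2.23417049e-01]), 'joint_vel': array([-0.00059741, -0.00099982, -0.00243426,  0.00064559,  0.00164034,
       -0.00154674]), 'joint_efforts': array([ 3.30854913e-03, -4.02805495e+01, -2.52645493e+01,  6.96318084e-02,
        3.42059461e-02, -5.58437819e-05]), 'eef_pos': array([ 148.47360951, -503.34077667,  238.21691404]), 'tcp_rot': array([-3.10819443e+00, -4.48803532e-01, -1.08657308e-04]), 'force': array([ 0.6990121 ,  0.30758822, -0.39556057]), 'moment': array([ 0.02875816, -0.02877796,  0.00071659]), 'grasp_force': 0.0, 'gripper_width': 88.26120106538146}
{'camera_matrix': array([[520.78798471,   0.        , 274.70294637],
       [  0.        , 520.78798471, 210.09151292],
       [  0.        ,   0.        ,   1.        ]]), 'R': array([[ 0.02428087, -0.99946286,  0.0220097 ],
       [-0.99232712, -0.02676569, -0.12070828],
       [ 0.12123255, -0.01890992, -0.992444  ]]), 't': array([-27.92303406, 610.07944634, 732.94269842])}
```

View pics/t.png

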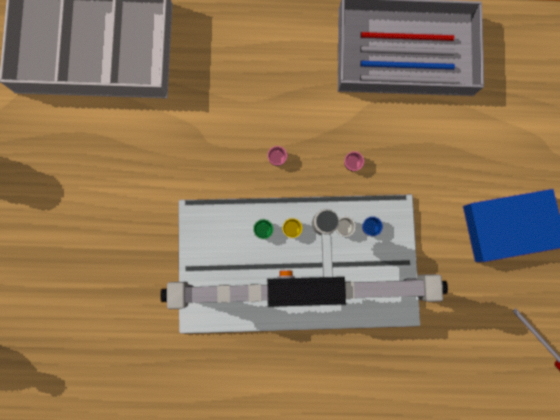

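View pics/s.png

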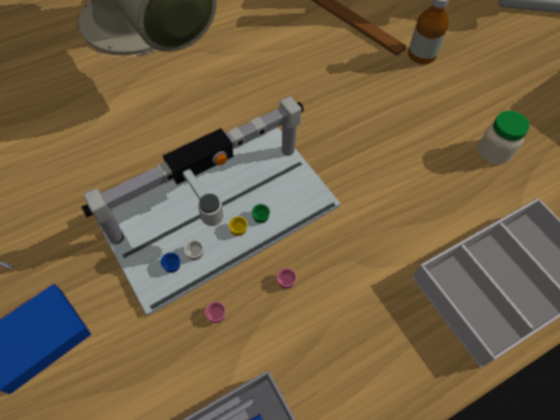

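The top picture shows yellow at (292,228), green (263,229), white (346,227), blue (372,226). The lamp head is at (326,221), the button at (286,273) and the tube top spans (267,279) to (345,305). Bar blocks are at (176,295) and (433,288).

Run:
```python
from h import *
from scipy.spatial.transform import Rotation as Ro
a=ray('top',176,295,133);b=ray('top',433,288,133);d=(a-b)[:2];yaw=np.arctan2(d[1],d[0])-np.pi/2
print('blocks',a,b,np.linalg.norm(d),'yaw',yaw)
c=[ray('top',*p,133) for p in((267,280),(345,278),(345,304),(268,306))];print('tube corners',np.round(c,1))
S=np.array([*(a+b)[:2]/2]);ex=np.array([np.cos(yaw),np.sin(yaw)]);ey=np.array([-ex[1],ex[0]])
print('stand',S)
def st(n,p,z):
    q=ray(n,*p,z)[:2]-S; return n,np.round([q@ex,q@ey],1)
print('tube',np.mean([[ (q[:2]-S)@ex,(q[:2]-S)@ey] for q in c],0))
for nm,p in dict(g=(263,229),y=(292,228),w=(346,227),b=(372,226)).items(): print(nm,st('top',p,30))
print('lamp',st('top',(326,221),125),'button',st('top',(286,273),115))
for nm,p in dict(g=(261,212),y=(238,225),w=(194,249),b=(171,261)).items(): print(nm,st('scene',p,30))
g=S+25*ey; s=readout.read_state();R=Ro.from_rotvec(s['tcp_rot'])
print('grip',g,R.as_matrix())
```

```text
blocks [487.50941024 111.59806751 133.        ] [ 504.00627588 -215.34595638  133.        ] 327.35995682475675 yaw 0.05041501147956429
tube corners [[ 509.    -2.8  133. ]
 [ 514.  -102.4  133. ]
 [ 481.2 -102.6  133. ]
 [ 476.5   -4.9  133. ]]
stand [495.75784306 -51.87394444]
tube [-0.63940254 -1.28671772]
g ('top', array([89.7, 51.7]))
y ('top', array([90.1,  8.5]))
w ('top', array([ 89.7, -72.1]))
b ('top', array([  90.2, -111.1]))
lamp ('top', array([ 90.1, -30.8])) button ('top', array([23.9, 23.1]))
g ('scene', array([92.3, 51. ]))
y ('scene', array([93.2,  7.3]))
w ('scene', array([ 93.4, -71.9]))
b ('scene', array([  92.7, -111.1]))
grip [494.49800162 -26.90570862] [[ 9.59152609e-01  2.82889134e-01 -9.77443766e-05]
 [ 2.82889054e-01 -9.59151935e-01  1.16113852e-03]
 [ 2.34721763e-04 -1.14135986e-03 -9.99999321e-01]]
```

Run:
```python
import cv2
im=cv2.imread('pics/t.png')[200:325,150:460]
cv2.imwrite('pics/tc.png',cv2.resize(im,None,fx=2.58,fy=2.58,interpolation=cv2.INTER_CUBIC))
```

```text
(no output)
```

View pics/tc.png

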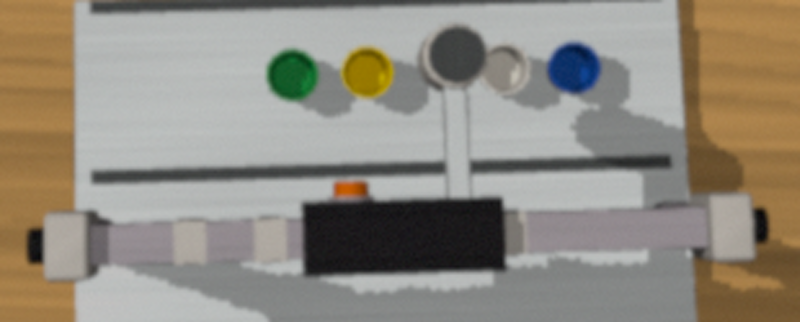

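The enlarged crop confirms it: yellow is the next place to +y of the lamp, so the target hole is +0.04. The grip is near (494.5, −27.5) with stand yaw +0.05. I'll rotate first, then travel.

```bash
python3 -m inch '[[[0,0,0],[0,0,-1],1],[[0,0,0],[0,0,-1],1],[[0,0,0],[0,0,-1],1],[[0,0,0],[0,0,-1],1],[[0,0,0],[0,0,-1],1],[[0,0,0],[0,0,-1],1],[[0,0,0],[0,0,-1],1],[[0,0,0],[0,0,-1],1],[[0,0,0],[0,0,-1],1],[[0,0,0],[0,0,-1],1],[[0,0,0],[0,0,-1],1],[[0,0,0],[0,0,-1],1],[[0,0,0],[0,0,-1],1],[[0,0,0],[0,0,-1],1],[[0,0,0],[0,0,-1],1],[[0,0,0],[0,0,-1],1],[[0,0,0],[0,0,-1],1],[[0,0,0],[0,0,-1],1],[[0,0,0],[0,0,-1],1],[[0,0,0],[0,0,-0.1],1]]'
cat >> h.py <<'E'
from scipy.spatial.transform import Rotation as Ro
def go(X):
    s=readout.read_state();R=Ro.from_rotvec(s['tcp_rot']).as_matrix()
    print('shift/40',np.round(R.T@(np.array(X)-s['eef_pos'])/40,3),'yaw of y',np.degrees(np.arctan2(R[1,1],R[0,1])),s['eef_pos'],s['force'],s['time_s'])
E
python3 -c "
from h import *
go([494.5,-27.5,180])"
```

```text
time_s: 1.77
eef_pos: [148.5, -503.4, 238.4]
tcp_rot: [-2.163, -2.278, -0.001]
force: [-0.9, -0.3, 0.1]
gripper_width: 88.1
grasp_force: 0.0
shift/40 [11.431  9.257  1.469] yaw of y 2.9805744490410624 [ 148.48258753 -503.4156437   238.39001539] [-0.85585409 -0.30357549  0.06623873] 1.7667
```

```bash
python3 -m inch '[[[0.3,0.25,0],[0,0,0],1],[[0.7,0.57,0],[0,0,0],1],[[0.7,0.57,0],[0,0,0],1],[[0.7,0.57,0],[0,0,0],1],[[0.7,0.57,0],[0,0,0],1],[[0.7,0.57,0],[0,0,0],1],[[0.7,0.57,0],[0,0,0],1],[[0.7,0.57,0],[0,0,0],1],[[0.7,0.57,0],[0,0,0],1],[[0.7,0.57,0],[0,0,0],1],[[0.7,0.57,0],[0,0,0],1],[[0.7,0.57,0],[0,0,0],1],[[0.7,0.57,0],[0,0,0],1],[[0.7,0.57,0.2],[0,0,0],1],[[0.7,0.57,0.3],[0,0,0],1],[[0.7,0.57,0.3],[0,0,0],1],[[0.6,0.45,0.3],[0,0,0],1],[[0,0,0],[0,0,0],1],[[0,0,0],[0,0,0],1]]'
python3 -c "
from h import *
go([494.5,-27.5,180]);save('wrist','w.png')
for X in([494.5,-27.5,115],[518,-26,115],[494,-27,133]): print(proj('wrist',X))"
```

```text
time_s: 3.35
eef_pos: [495.4, -28.8, 193.9]
tcp_rot: [-2.164, -2.276, 0.002]
force: [-0.5, -0.5, 0.4]
gripper_width: 88.5
grasp_force: 0.0
shift/40 [ 0.035 -0.021  0.348] yaw of y 2.8932232902519326 [495.44232825 -28.84389041 193.92631763] [-0.46584468 -0.4553536   0.36353889] 3.35
[275.76573971 212.86910615]
[306.71854974 212.4314417 ]
[274.86943782 219.04048394]
```

View pics/w.png

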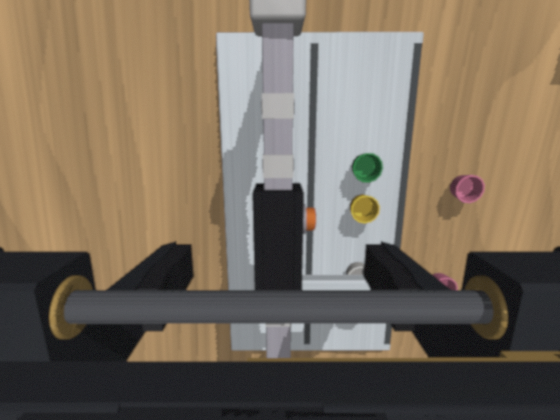

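The wrist view shows the button at about (311,219) and the tube's upper face spanning columns 255–302. That is slightly off the prediction, so I'll refine.

```bash
python3 -c "
from h import *
print(ray('wrist',312,219,115),ray('wrist',255,219,133),ray('wrist',302,219,133),ray('wrist',278.5,184,133),ray('wrist',278,75,125))
go([495.5,-31,97])"
```

```text
[522.41434634 -31.00516082 115.        ] [480.02641834 -27.65669587 133.        ] [513.07344528 -26.03318492 133.        ] [495.32797575  -1.92023754 133.        ] [491.56132487  68.19378627 125.        ]
shift/40 [-0.029  0.004  2.439] yaw of y 2.8179007902864814 [495.34228633 -29.82699325 194.57709846] [ 0.44280499 -0.27711161 -0.01947175] 3.4
```

```bash
python3 -m inch '[[[0,0,0.5],[0,0,0],1],[[0,0,0.5],[0,0,0],1],[[0,0,0.5],[0,0,0],1],[[0,0,0.5],[0,0,0],1],[[0,0.01,0.45],[0,0,0],1],[[0,0,0],[0,0,0],1],[[0,0,0],[0,0,0],1]]' 15
python3 -c "
from h import *
go([496,-29,96])"
```

```text
time_s: 3.98
eef_pos: [495.7, -30.8, 97.2]
tcp_rot: [-2.168, -2.273, 0.0]
force: [0.9, -0.4, 0.7]
gripper_width: 88.1
grasp_force: 0.0
shift/40 [0.044 0.011 0.031] yaw of y 2.718588639891182 [495.66485718 -30.79089283  97.22115488] [ 0.93346586 -0.42188714  0.67271302] 3.9833
```

```bash
python3 -m inch '[[[0.05,0.02,0.03],[0,0,0],0.6],[[0,0,0],[0,0,0],0.5],[[0,0,0],[0,0,0],0.4],[[0,0,0],[0,0,0],0.3],[[0,0,0],[0,0,0],0.3],[[0,0,0],[0,0,0],0.3],[[0,0,0],[0,0,0],0.3],[[0,0,0],[0,0,0],0.3]]' 15
```

```text
time_s: 4.65
eef_pos: [496.1, -27.8, 95.7]
tcp_rot: [-2.164, -2.275, 0.002]
force: [-2.5, -1.1, 9.1]
gripper_width: 38.2
grasp_force: 15.1
```

The opening of 38.2 mm means the button is fully in. I'll slide 40 mm towards +y.

```bash
python3 -m inch '[[[0.1,0,0],[0,0,0],0.3],[[0.1,0,0],[0,0,0],0.3],[[0.1,0,0],[0,0,0],0.3],[[0.1,0,0],[0,0,0],0.3],[[0.1,0,0],[0,0,0],0.3],[[0.1,0,0],[0,0,0],0.3],[[0.1,0,0],[0,0,0],0.3],[[0.1,0,0],[0,0,0],0.3],[[0.1,0,0],[0,0,0],0.3],[[0.1,0,0],[0,0,0],0.3],[[0,0,0],[0,0,0],0.3],[[0,0,0],[0,0,0],0.3],[[0,0,0],[0,0,0],0.3]]'
python3 -c "
from h import *
save('scene','s2.png');save('top','t2.png')
import cv2
a=cv2.imread('pics/s2.png')[90:310,70:350];b=cv2.imread('pics/t2.png')[190:330,150:460]
a=cv2.resize(a,(560,440));b=cv2.resize(b,(240,108))
cv2.imwrite('pics/c2.png',a);print(readout.read_state()['force'])"
```

```text
time_s: 5.73
eef_pos: [494.0, 12.6, 95.7]
tcp_rot: [-2.164, -2.275, 0.001]
force: [-3.1, 1.7, 6.2]
gripper_width: 37.5
grasp_force: 15.0
[-3.4947844   0.90528766  5.62966951]
```

View pics/c2.png

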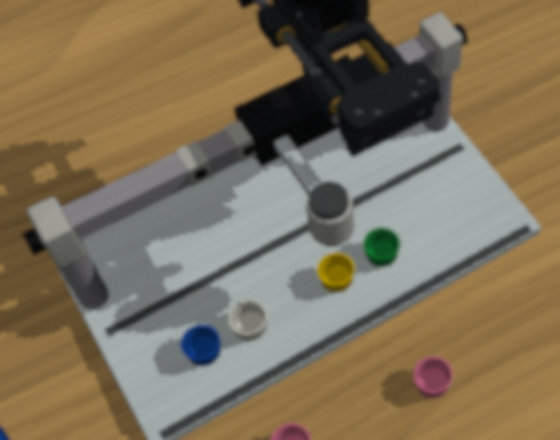

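The lamp has moved with the tube and now stands over the yellow cup's place. Now I'll release and look from the wrist camera.

```bash
python3 -m inch '[[[0,0,0],[0,0,0],0.48],[[0,0,0],[0,0,0],0.54],[[0,0,0],[0,0,0],0.6],[[0,0,0],[0,0,0],0.8],[[0,0,0],[0,0,0],1],[[0,0,0],[0,0,0],1],[[0,0,0],[0,0,0],1]]'
python3 -c "
from h import *
import cv2
go([494,12.6,200]);save('wrist','w3.png');save('top','t3.png')
a=cv2.imread('pics/w3.png');b=cv2.imread('pics/t3.png')[190:330,150:460]
cv2.imwrite('pics/c3.png',np.vstack([cv2.resize(a[60:310,180:480],(620,517))[:320],cv2.resize(b,(620,280))]))"
```

```text
time_s: 6.42
eef_pos: [494.4, 12.1, 95.3]
tcp_rot: [-2.166, -2.275, 0.001]
force: [-0.0, -0.2, 0.1]
gripper_width: 77.6
grasp_force: 0.0
shift/40 [ 0.012 -0.01  -2.616] yaw of y 2.8284762180815926 [494.35308795  12.13963427  95.34750234] [-0.04114204 -0.20496995  0.13528886] 6.4167
```

View pics/c3.png

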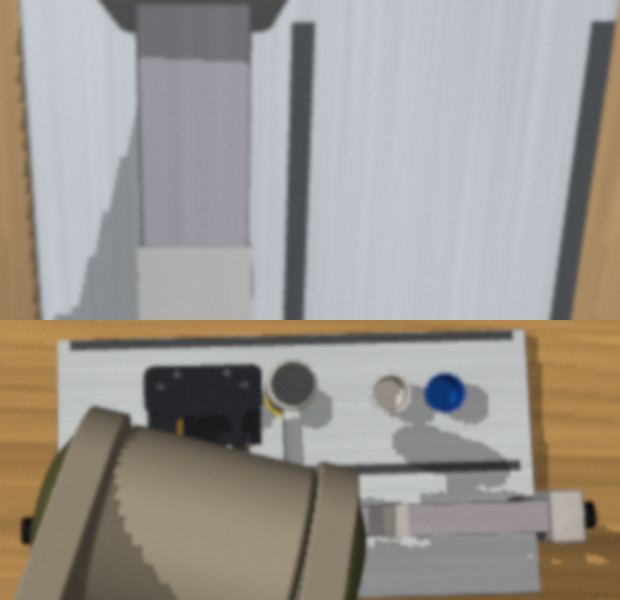

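The gripper hides the button (only the bar and band show in the wrist crop). The lamp is at (292,383) in the lower crop. I'll lift straight up and look again.

```bash
python3 -m inch '[[[0,0,0],[0,0,0],1],[[0,0,-0.4],[0,0,0],1],[[0,0,-0.6],[0,0,0],1],[[0,0,-0.6],[0,0,0],1],[[0,0,-0.6],[0,0,0],1],[[0,0,-0.6],[0,0,0],1],[[0,0,0],[0,0,0],1],[[0,0,0],[0,0,0],1]]'
python3 -c "
from h import *
import cv2
go([494,12.6,200]);save('wrist','w4.png')
a=cv2.imread('pics/w4.png')
cv2.imwrite('pics/c4.png',cv2.resize(a[80:300,200:480],None,fx=2.7,fy=2.7,interpolation=cv2.INTER_CUBIC))"
```

```text
time_s: 7.18
eef_pos: [494.9, 12.1, 208.2]
tcp_rot: [2.165, 2.274, 0.002]
force: [0.4, 0.0, 0.1]
gripper_width: 88.0
grasp_force: 0.0
shift/40 [ 0.014 -0.022  0.204] yaw of y 2.8314872306322068 [494.90158528  12.09108336 208.17359426] [0.42154361 0.0322216  0.12783735] 7.1833
```

View pics/c4.png

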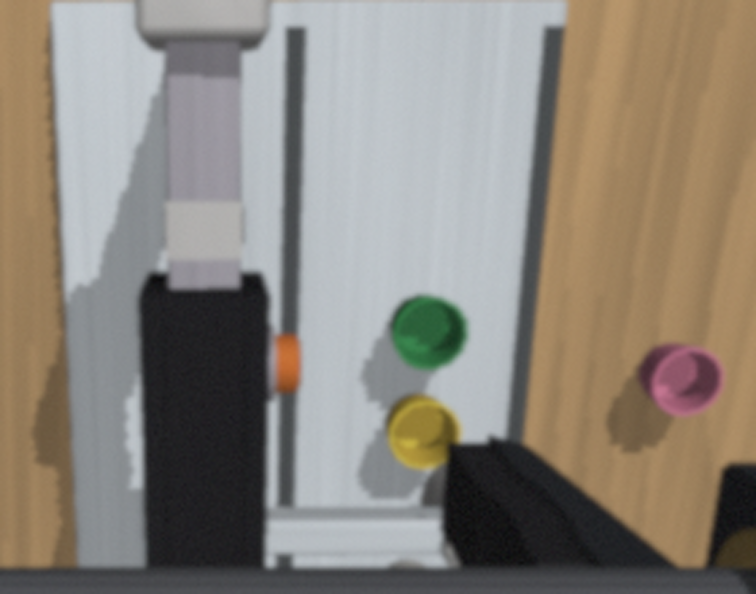

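The button sits at crop columns 275–299, rows 335–392 and the arm at row ~533. I'll compare how far it stands out with the earlier wrist picture, numerically.

```bash
python3 -c "
from h import *
for f in('w.png','w4.png'):
    im=cv2.imread('pics/'+f);h=cv2.cvtColor(im,cv2.COLOR_BGR2HSV)
    m=cv2.inRange(h,(4,150,90),(16,255,255));m[:,:290]=0;m[:,325:]=0;m[:180]=0;m[250:]=0
    v,u=np.nonzero(m);print(f,len(u),u.min(),u.max(),v.min(),v.max(),u.mean(),v.mean())
    for r in (int(v.mean()),): print(im[r,245:262,:].sum(1),im[r,292:322,:].tolist())
print('arm y',ray('wrist',331,277.5,115),'button',ray('wrist',311,213,115),'cup',ray('wrist',200+424/2.7,80+432/2.7,30),'tube end',ray('wrist',276,184,133))
b=ray('wrist',311,213,115)[:2]; c=(ray('wrist',253,213,133)+ray('wrist',298.9,213,133))[:2]/2; print('stickout from centre',b-c)
"
```

```text
w.png 142 307 314 208 229 310.63380281690144 218.2112676056338
[421 439 486 537 568 573 550 458 299 145 108  96 102 100 102 104  94] [[31, 29, 29], [30, 29, 30], [29, 24, 25], [34, 30, 32], [33, 29, 29], [33, 31, 30], [34, 31, 31], [33, 30, 31], [30, 28, 30], [41, 40, 39], [69, 66, 68], [110, 105, 108], [141, 135, 143], [143, 144, 164], [116, 132, 177], [79, 116, 188], [57, 110, 194], [52, 108, 195], [54, 110, 195], [54, 110, 195], [56, 111, 197], [56, 112, 195], [70, 116, 194], [105, 132, 185], [152, 160, 181], [182, 181, 182], [192, 188, 183], [193, 188, 182], [194, 189, 183], [193, 188, 182]]
w4.png 122 303 309 204 224 306.2295081967213 213.98360655737704
[419 423 424 417 416 397 339 224 122  98 102  95 101  96  97  95  94] [[34, 31, 30], [36, 32, 31], [35, 31, 32], [39, 34, 34], [39, 36, 34], [40, 38, 38], [74, 71, 71], [116, 110, 113], [145, 140, 147], [146, 147, 167], [117, 133, 179], [83, 119, 192], [58, 112, 196], [55, 111, 197], [54, 110, 196], [55, 112, 197], [53, 111, 196], [58, 111, 193], [89, 120, 186], [138, 147, 179], [176, 175, 180], [189, 186, 181], [194, 190, 183], [193, 189, 183], [195, 190, 183], [195, 191, 184], [196, 191, 184], [195, 192, 185], [196, 192, 185], [196, 192, 185]]
arm y [543.26166423 -43.65107128 115.        ] button [521.90165095  12.35787566 115.        ] cup [586.14287428 -39.64763288  30.        ] tube end [492.69666101  37.79561588 133.        ]
stickout from centre [28.21406804 -3.65615809]
```

The button stands out 28.2 mm from the tube axis (28 expected when fully out). The tube end moved 39.7 mm. The lamp at about (587,−39.5) is over the yellow cup at (586,−39.6). I'm handing the job in.

```bash
python3 -c "
from cell import order
print(order.close_job())"
```

```text
the job is handed in; nothing more can be done
None
```

The lamp now stands over the yellow cup, with the tube at the +0.04 hole, the button measured fully out, the gripper clear and the job handed in after about 7 s on the robot's clock.

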